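# Rebuild the slip clutch on a pinsetter gearmotor

## Robot

A 6-joint arm with a two-finger parallel gripper is mounted at the origin on the work surface. World frame = base frame: x ahead of the robot, y to its left, z up, the work surface at z = 0. Lengths are in m, angles in rad, forces in N, time in s.
With the tool pointing down it reaches from about 0.4 to 0.925 m from the base axis. Payload 3.4 kg.
Tool frame: the origin (TCP) lies midway between the tips of the shut fingers; the grasp point (between the pads) lies 19 mm behind it (arm.grasp_offset is the distance from the TCP to the grasp point, in m); z points along the fingers, y is the line along which they close (so a half turn about z gives the same grasp; the last joint's range is limited). The gripper opens to 85 mm and grips with 20 to 120 N. Pads are 22 mm wide; open, the fingers measure 114 mm over their backs; the gripper's body (76 mm by 85 mm) begins 54 mm behind the grasp point. The pads swing forward as they close: fully open they stand 13 mm farther back than shut.
Start: joints at [1.052, 0.307, 1.506, -0, 1.328, -0.073], TCP at [0.247, 0.519, 0.231] pointing down, gripper open.
Joint ranges: [-3.12, 3.12], [-1.05, 2.28], [0.14, 2.33], [-1.42, 4.57], [0.1, 2.73], [-2.68, 2.68]. Speed limits (rad/s): [2.57, 2.57, 3.14, 3.14, 3.14, 3.14].

## Interface

Orientations are given as a unit quaternion [x, y, z, w].
In Python, from station import arm gives the robot as it stands. The module is installed in compiled form; this text tells all that it offers.
- The arm moves only by the tool step_arm, never from a script. Its argument "steps" is a list of rows, each an object of numbers: "ax", "ay", "az": the turn, a rotation vector about the tool's x, y, z in rad; "x", "y", "z": the shift along the tool's x, y, z in mm; "claw": the opening, from 0 (shut) to 1 (fully open). In form: [{"ax": .., "ay": .., "az": .., "x": .., "y": .., "z": .., "claw": ..}, ...]. A call has 1 to 20 rows; each row shifts and turns the commanded pose from where the row before left it, along the tool's axes as they then stand; what a row does not reach is not made up. A row lasts 1/12 s, in which the tool goes at most 41.7 mm and 7.16 degrees, less where a joint would pass 70% of its speed; a pose out of reach is approached as far as the arm can. A call is refused whole if a number of a shift passes 41.7 or a number of a turn 0.125, either way. A call with a gripper value outside its range is refused whole. The fingers move at their own pace and stop on an object; "squeeze" is the grip in N (left out, the last holds). Time passes only in rows, so rows that do not move let the fingers close. It gives the time, the measured TCP pose, the force, the opening and the grip force at its end, in the units of the state.
- arm.get_obs(): the state, without advancing time (a new reading comes with each control period).
- arm.camera(name): name is "side" or "top" or "wrist"; returns a dict with "color" (384x512x3 uint8, blue, green, red), "z_map" (384x512 float32, m along the optical axis (not along the pixel's ray), 0 where there is no reading), "K" (3x3 intrinsics, pixels), "camera_from_world" (4x4, takes a point from world to camera coordinates); the wrist camera has in their place "T_tool_cam" (4x4, takes a point from camera to tool coordinates, whose origin is the TCP and whose axes are the flange's). Camera axes: x right, y up, looking along -z (the intrinsics and any distortion apply to the point x, -y, -z); pixel columns grow to the right and rows downward; lengths in m; the calibration is good to about 2 mm. A picture is of the moment at which its call begins: read the wrist's pose just before it.
- arm.close_job(): hands the job in; it is judged then, once.
The state is a dict: "time_s": time; "joint_pos": joint angles; "dq": joint speeds; "effort": joint torques, N m; "tool_pos": TCP position; "eef_rot": TCP orientation; "force": force on the tool from outside, world axes, zero at the start; "wrist_torque": the same for the moment, N m; "grip_width": opening from 0.0 (shut) to 1.0 (fully open); "grasp_force": force on a finger pad.
Only numpy, scipy, OpenCV 4.12 (cv2) and the standard library are available. Lean on these libraries where they do the work, as an engineer would, in place of code of your own. Each camera call takes 0.05 s, during which the arm holds its last target. There are 200 camera calls.

## Task

Rebuild the slip clutch on the gearmotor: lay the plain friction ring flat and centred on the clutch hub, then lay the steel plate with the four lugs centred on top of it. Then take the splined stub shaft from the wooden rack, stand it in the hub's bore and turn it until its four splines meet the grooves and it drops fully home, its flange sitting flat on the plate. Let go, and leave the idler shaft in the rack, the small washer, the wrench and the grease jar where they are.

Things in the scene. Friction and masses are not known exactly. Their poses are not given: they have to be found in the camera images.
- gearbox: Gearmotor, fixed, lying on timber packers, clutch hub facing up. Origin on the bench under the hub's axis, z up. Round case 128 mm across, 104 mm high; on it the steel hub flange, 96 mm across, top at 118 mm. The motor (120 mm across, top at 123 mm) lies along its own +x from 70 to 280 mm, 52 mm to its -y side; its terminal box reaches 140 mm to -y. The worm tunnel is beside the case at -y, 95 mm high.
- hub_face (a point): Centre of the hub's flat top face, on the bore's axis, 118 mm above the bench, fixed to the gearbox, z up. The hub is held by the worm gear: it does not turn by hand.
- bore (a point): Point on the bore's axis 40 mm below hub_face. Bore: vertical, round, 35.6 mm across, 64 mm deep, with four grooves 90 degrees apart, 13.4 mm wide, reaching out to 23.4 mm from the axis. The grooves stand at ANY angle, new each time and NOT given by this frame: look down the bore, or feel for them by turning the shaft (the pattern repeats every 90 degrees).
- lining: Friction ring: plain flat brown-grey ring without lugs, 90 mm outside, 54 mm hole, 6 mm thick, 55 g. Origin at its centre at mid-thickness, z up. Lies flat on the bench right of the gearmotor. Goes on the hub's face first: its origin is then 3 mm above hub_face.
- plate: Steel clutch plate: flat ring 92 mm outside, 54 mm hole, 7 mm thick, 0.26 kg, with four lugs 14 mm wide standing 7 mm out from the rim on its own +x, -x, +y, -y axes; smooth rim between. Origin at its centre at mid-thickness, z up. Lies flat on the bench right of the gearmotor; it and the friction ring lie either way round. Goes on the friction ring: its origin is then 9.5 mm above hub_face.
- stub: Splined stub shaft, steel, upright in the rack, 122 mm long, about 0.8 kg. Origin at the centre of its foot, z up the shaft. From the foot: plain pilot 33 mm across up to 12 mm (first 5 mm tapered from 25 mm); splines from 12 to 60 mm; flange 74 mm across from 60 to 67 mm; plain round journal 30 mm across from 67 to 122 mm, to hold it by. Fully home its origin is 47 mm below hub_face.
- splines (a point): Centre of the lower ends of the shaft's four splines, 12 mm above its foot, turning with the shaft. Splines lie along its +x, -x, +y, -y, 10.6 mm wide, 44 mm over opposite ones. Misaligned, they rest on the hub's face (this point level with hub_face); within about 4 degrees of the grooves (1.4 mm clearance each side) they go in, 35 mm down, till the flange lies on the plate.
- rack: Wooden block, fixed, 200 x 84 x 45 mm (own x, y, z), left of the gearmotor; origin at the centre of its underside. Two blind holes 39 mm across, 25 mm deep, at its x = -50 and +50 mm take the pilots of two shafts, whose shoulders rest on its top: their feet are 33 mm above the bench. Either shaft is in either hole.
- idler: Bystander in the rack: a plain idler shaft without splines, darker, 145 mm long, thin journal 24 mm diameter above a flange of 54 mm. Origin at the centre of its foot. To be left in the rack.
- washer: Bystander: small thick steel washer, 64 mm outside, 32 mm hole, 8 mm thick, flat on the bench near the rings. Origin at its centre.
- wrench: Bystander: wrench 200 mm long lying on the bench at the front right.
- grease: Bystander: white jar, 76 mm diameter, 85 mm tall, standing beyond the rack, at the left.
There are look-alikes about, which are no part of the job. Leave any purple look-alike of the stub alone.

How it is judged:
By the outcome, as a careful person would: the job done as asked, in the order asked, and still so for the second after the job is handed in, with the robot touching nothing.
It also fails if it takes over 72 s, if anything falls off the work surface, if the arm or the gripper's body presses on something with over 40 N, if the wrist force passes 120 N, or if a joint passes its speed limit or range.

## Working session

There is one attempt and no reset: what is moved stays moved. The work goes in short steps, Python scripts to look and compute and a tool call to move; the robot and the scene stay as the last step left them, time stands still between calls to the robot, and variables do not carry over. Pictures are saved under pics/ and viewed, at most 10 in all, crops included, and the job is handed in when it is done.

Besides the shell and the picture viewer there is one more tool, called after "Request:" in YAML: its name, and indented under it one key for each argument. step_arm: Moves the arm, as the interface text tells. Its arguments: {"type":"object","properties":{"steps":{"type":"array"},"squeeze":{"type":"number"}},"required":["steps"]}

```bash
mkdir -p pics; cat > h.py <<'E'
import numpy as np, cv2
from station import arm
from scipy.spatial.transform import Rotation as R
def snap(n):
    o=arm.get_obs(); c=arm.camera(n)
    if n=="wrist":
        T=np.eye(4);T[:3,:3]=R.from_quat(o["eef_rot"]).as_matrix();T[:3,3]=o["tool_pos"]
        c["W"]=T@c["T_tool_cam"]
    else: c["W"]=np.linalg.inv(c["camera_from_world"])
    return c
def onplane(c,u,v,z):
    K=c["K"];u=np.asarray(u,float);v=np.asarray(v,float)
    d=np.stack([(u-K[0,2])/K[0,0],-(v-K[1,2])/K[1,1],-np.ones_like(u)],-1)@c["W"][:3,:3].T
    p=c["W"][:3,3];s=(z-p[2])/d[...,2]
    return p+s[...,None]*d
def cloud(c):
    v,u=np.mgrid[:384,:512];K=c["K"];z=c["z_map"]
    P=np.stack([(u-K[0,2])/K[0,0]*z,-(v-K[1,2])/K[1,1]*z,-z],-1)@c["W"][:3,:3].T+c["W"][:3,3]
    P[z==0]=np.nan
    return P
E
python3 - <<'E'
from h import *
o=arm.get_obs();print(o, arm.grasp_offset)
a=snap("top");b=snap("side")
for n,c in(("top",a),("side",b)):
    cv2.imwrite(f"pics/{n}0.png",c["color"]);print(n,c["W"][:3,3],c["K"][0])
np.save("top0.npy",a,allow_pickle=True)
E
```

```text
{'time_s': 0.0, 'joint_pos': array([ 1.05250189e+00,  3.07580227e-01,  1.50768510e+00, -1.64486879e-05,
        1.32837356e+00, -7.34929757e-02]), 'dq': array([ 0.00169055, -0.00024737, -0.000834  ,  0.00048014,  0.00147813,
       -0.00141461]), 'effort': array([-4.22869198e-04, -4.57533967e+01, -2.51913625e+01, -4.32918941e-04,
        1.31457177e-02, -9.22890479e-06]), 'tool_pos': array([0.24708859, 0.51843307, 0.23037247]), 'eef_rot': array([ 2.20569809e-01,  9.75370654e-01, -9.80984338e-04, -2.90701457e-04]), 'force': array([-0.28502191,  0.36182195,  0.59705208]), 'wrist_torque': array([-0.03705378,  0.04736061,  0.00967327]), 'grasp_force': 0.0, 'grip_width': 0.9978309935260835} 0.0187
top [ 0.21161352 -0.01853387  1.73759159] [473.0718049    0.         247.20024855]
side [ 0.10449019 -0.78353562  0.98136084] [442.69633894   0.         258.17723682]
```

View pics/top0.png

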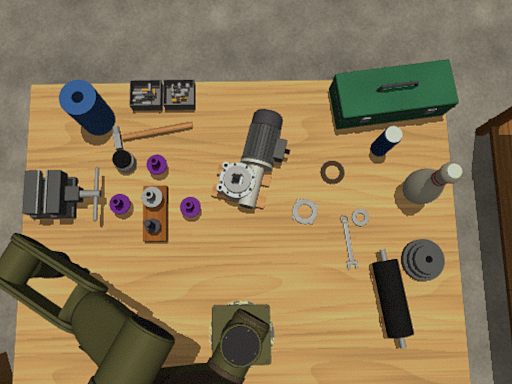

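View pics/side0.png

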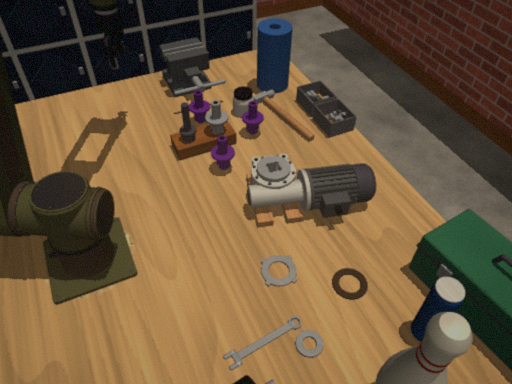

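Top view: lining (332,171), plate (304,211), hub (238,180), stub (light) at (152,196), idler (dark) at (152,227), washer (360,217); the purple ones are decoys. Coarse positions next.

```bash
python3 - <<'E'
from h import *
c=np.load("top0.npy",allow_pickle=True).item();P=cloud(c)
for n,u,v,z in(("lining",332,171,.006),("plate",304,211,.007),("hub",238,180,.118),("stub",151,195,.155),("idler",151,226,.178),("p1",157,160,.12),("p2",190,205,.12),("motor",266,112,.12)):
    print(n,onplane(c,u,v,z).round(3),np.round(P[v-1:v+2,u-1:u+2,2].ravel(),3)[[0,4,8]])
print(c["W"].round(3)); w=snap("wrist");print(w["T_tool_cam"].round(4),w["K"].round(1))
E
```

```text
lining [ 0.581 -0.352  0.006] [-0.003  0.001  0.004]
plate [ 0.432 -0.242  0.007] [-0.001 -0.007  0.001]
hub [ 0.531 -0.001  0.118] [0.032 0.02  0.031]
stub [0.476 0.294 0.155] [0.147 0.158 0.159]
idler [0.369 0.287 0.178] [0.169 0.149 0.126]
p1 [0.606 0.282 0.12 ] [0.121 0.122 0.114]
p2 [0.445 0.166 0.12 ] [0.115 0.119 0.118]
motor [ 0.776 -0.105  0.12 ] [0.115 0.12  0.12 ]
[[-0.017  0.986 -0.168  0.212]
 [-1.    -0.016  0.008 -0.019]
 [ 0.006  0.168  0.986  1.738]
 [ 0.     0.     0.     1.   ]]
[[ 1.000e-04  9.618e-01  2.736e-01  6.860e-02]
 [ 1.000e+00  1.000e-04 -6.000e-04  5.000e-04]
 [-6.000e-04  2.736e-01 -9.618e-01 -1.425e-01]
 [ 0.000e+00  0.000e+00  0.000e+00  1.000e+00]] [[334.    0.  253.7]
 [  0.  334.  191.2]
 [  0.    0.    1. ]]
```

Request:
step_arm:
  steps:
    - {"az": -0.111,"claw": 1}
    - {"az": -0.111}
    - {"az": -0.111}
    - {"az": -0.111}
    - {"x": -19,"y": -34.5,"z": -2}
    - {"x": -19,"y": -34.5,"z": -2}
    - {"x": -19,"y": -34.5,"z": -2}
    - {"x": -19,"y": -34.5,"z": -2}
    - {"x": -19,"y": -34.5,"z": -2}
    - {"x": -19,"y": -34.5,"z": -2}
    - {"x": -19,"y": -34.5,"z": -2}
    - {"x": -19,"y": -34.5,"z": -2}
    - {"x": -19,"y": -34.5,"z": -2}
    - {"x": -19,"y": -34.5,"z": -2}
    - {"x": -19,"y": -34.5,"z": -2}
    - {"x": -19,"y": -34.5,"z": -2}
    - {"x": -19,"y": -34.5,"z": -2}
    - {"x": -19,"y": -34.5,"z": -2}
    - {"x": -19,"y": -34.5,"z": -2}
    - {}

```text
schema error: expected keys ax, ay, az, x, y, z, claw
```

```bash
python3 - <<'E'
from h import *
o=arm.get_obs();print(o["tool_pos"],o["eef_rot"],o["joint_pos"],o["force"])
c=snap("wrist");np.save("w1.npy",c,allow_pickle=True);cv2.imwrite("pics/w1.png",c["color"])
P=cloud(c);m=(abs(P[...,2]-.118)<.003);m=m.astype(np.uint8)*255;cv2.imwrite("pics/w1m.png",m);print(m.sum()/255)
cs,h=cv2.findContours(m,cv2.RETR_CCOMP,cv2.CHAIN_APPROX_NONE)
for k in cs:
    if cv2.contourArea(k)>300:
        q=onplane(c,k[:,0,0],k[:,0,1],.118)
        (x,y),r=cv2.minEnclosingCircle((q[:,:2]*1000).astype(np.float32));print(cv2.contourArea(k),k[:,0].mean(0),x,y,r)
E
```

```text
[0.24716376 0.51856564 0.23057409] [ 2.20580634e-01  9.75368403e-01 -7.74277771e-04 -2.48773453e-04] [ 1.05247643e+00  3.07421215e-01  1.50739207e+00  2.50801943e-05
  1.32840571e+00 -7.35063274e-02] [0.03740256 0.41984033 1.0654489 ]
136.0
```

View pics/w1.png

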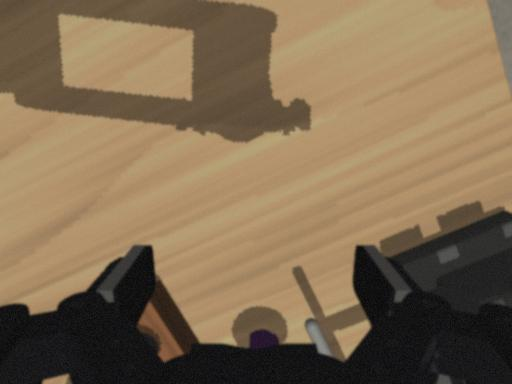

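The wrist view shows fingers at the bottom with an empty bench; the move was refused, so I re-send it with all keys.

Request:
step_arm:
  steps:
    - {"ax": 0,"ay": 0,"az": -0.111,"x": 0,"y": 0,"z": 0,"claw": 1}
    - {"ax": 0,"ay": 0,"az": -0.111,"x": 0,"y": 0,"z": 0,"claw": 1}
    - {"ax": 0,"ay": 0,"az": -0.111,"x": 0,"y": 0,"z": 0,"claw": 1}
    - {"ax": 0,"ay": 0,"az": -0.111,"x": 0,"y": 0,"z": 0,"claw": 1}
    - {"ax": 0,"ay": 0,"az": 0,"x": -19,"y": -34.5,"z": -2,"claw": 1}
    - {"ax": 0,"ay": 0,"az": 0,"x": -19,"y": -34.5,"z": -2,"claw": 1}
    - {"ax": 0,"ay": 0,"az": 0,"x": -19,"y": -34.5,"z": -2,"claw": 1}
    - {"ax": 0,"ay": 0,"az": 0,"x": -19,"y": -34.5,"z": -2,"claw": 1}
    - {"ax": 0,"ay": 0,"az": 0,"x": -19,"y": -34.5,"z": -2,"claw": 1}
    - {"ax": 0,"ay": 0,"az": 0,"x": -19,"y": -34.5,"z": -2,"claw": 1}
    - {"ax": 0,"ay": 0,"az": 0,"x": -19,"y": -34.5,"z": -2,"claw": 1}
    - {"ax": 0,"ay": 0,"az": 0,"x": -19,"y": -34.5,"z": -2,"claw": 1}
    - {"ax": 0,"ay": 0,"az": 0,"x": -19,"y": -34.5,"z": -2,"claw": 1}
    - {"ax": 0,"ay": 0,"az": 0,"x": -19,"y": -34.5,"z": -2,"claw": 1}
    - {"ax": 0,"ay": 0,"az": 0,"x": -19,"y": -34.5,"z": -2,"claw": 1}
    - {"ax": 0,"ay": 0,"az": 0,"x": -19,"y": -34.5,"z": -2,"claw": 1}
    - {"ax": 0,"ay": 0,"az": 0,"x": -19,"y": -34.5,"z": -2,"claw": 1}
    - {"ax": 0,"ay": 0,"az": 0,"x": -19,"y": -34.5,"z": -2,"claw": 1}
    - {"ax": 0,"ay": 0,"az": 0,"x": -19,"y": -34.5,"z": -2,"claw": 1}
    - {"ax": 0,"ay": 0,"az": 0,"x": 0,"y": 0,"z": 0,"claw": 1}

```text
time_s: 1.87
tool_pos: [0.5361, -0.005, 0.2616]
eef_rot: [0.003, 1.0, -0.002, 0.002]
force: [1.2, -0.2, 0.3]
grip_width: 0.994
grasp_force: 0.0
```

```bash
python3 - <<'E'
from h import *
o=arm.get_obs();print(o["tool_pos"],o["eef_rot"],o["joint_pos"],o["force"])
c=snap("wrist");np.save("w1.npy",c,allow_pickle=True);cv2.imwrite("pics/w1.png",c["color"])
P=cloud(c);m=(abs(P[...,2]-.118)<.004);m=m.astype(np.uint8)*255;cv2.imwrite("pics/w1m.png",np.hstack([c["color"][:,100:400],cv2.cvtColor(m,8)[:,100:400]]));print(m.sum()/255)
cs,h=cv2.findContours(m,cv2.RETR_CCOMP,cv2.CHAIN_APPROX_NONE)
for k in cs:
    if cv2.contourArea(k)>300:
        q=onplane(c,k[:,0,0],k[:,0,1],.118)
        (x,y),r=cv2.minEnclosingCircle((q[:,:2]*1000).astype(np.float32));print(cv2.contourArea(k),k[:,0].mean(0),x,y,r)
E
```

```text
[ 0.53614325 -0.00503127  0.26155662] [ 0.00310486  0.9999911  -0.00206121  0.00197559] [-0.08554529  0.22802281  1.54128939 -0.00386218  1.36800468 -1.64936209] [ 1.16114277 -0.24041251  0.28720743]
11749.0
3882.5 [179.6555436  295.93541442] 661.937255859375 -79.22997283935547 75.45951080322266
400.0 [191.17647059 251.32352941] 608.2343139648438 -66.23531341552734 13.549615859985352
8731.5 [265.80936455 176.89966555] 539.0034790039062 5.371360778808594 47.76588821411133
1640.0 [265.85064935 178.76623377] 538.9011840820312 5.419658184051514 23.776775360107422
639.5 [476.02389078  71.76791809] 451.7119140625 174.4678955078125 16.907577514648438
```

View pics/w1m.png

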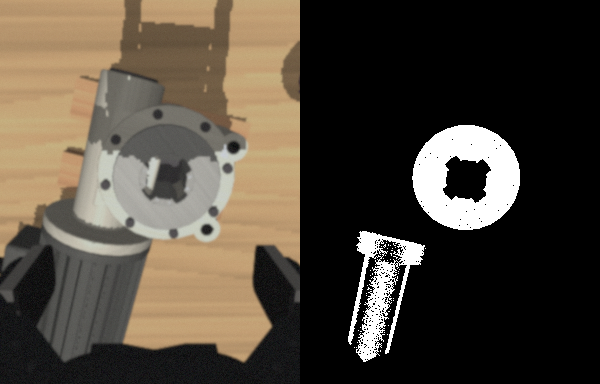

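The mask gives the hub at (0.539, 0.005), radius 47.8 mm (must be 48) and the groove reach 23.8 mm. Groove angle next, then on to the lining.

```bash
python3 - <<'E'
from h import *
c=np.load("w1.npy",allow_pickle=True).item();P=cloud(c);m=(abs(P[...,2]-.118)<.004).astype(np.uint8)*255
cs,h=cv2.findContours(m,cv2.RETR_CCOMP,cv2.CHAIN_APPROX_NONE)
k=[k for k in cs if 1500<cv2.contourArea(k)<1800][0]
q=onplane(c,k[:,0,0],k[:,0,1],.118)[:,:2]-[.539,.0054]
r=np.hypot(*q.T);a=np.arctan2(q[:,1],q[:,0]);s=r>.0205
print("groove deg mod 90",np.degrees(np.angle(np.exp(4j*a[s]).sum())/4),np.degrees(np.angle((((r-r.mean())*np.exp(4j*a)).sum()))/4), abs(np.exp(4j*a[s]).mean()))
E
```

```text
groove deg mod 90 37.12628222163312 36.73513684234491 0.6395297893598558
```

Request:
step_arm:
  steps:
    - {"ax": 0,"ay": 0,"az": 0,"x": -5,"y": -36,"z": 5,"claw": 1}
    - {"ax": 0,"ay": 0,"az": 0,"x": -5,"y": -36,"z": 5,"claw": 1}
    - {"ax": 0,"ay": 0,"az": 0,"x": -5,"y": -36,"z": 5,"claw": 1}
    - {"ax": 0,"ay": 0,"az": 0,"x": -5,"y": -36,"z": 5,"claw": 1}
    - {"ax": 0,"ay": 0,"az": 0,"x": -5,"y": -36,"z": 5,"claw": 1}
    - {"ax": 0,"ay": 0,"az": 0,"x": -5,"y": -36,"z": 5,"claw": 1}
    - {"ax": 0,"ay": 0,"az": 0,"x": -5,"y": -36,"z": 13,"claw": 0.6}
    - {"ax": 0,"ay": 0,"az": 0,"x": -5,"y": -36,"z": 15,"claw": 0.6}
    - {"ax": 0,"ay": 0,"az": 0,"x": -5,"y": -35,"z": 15,"claw": 0.6}
    - {"ax": 0,"ay": 0,"az": 0,"x": 0,"y": 0,"z": 20,"claw": 0.6}
    - {"ax": 0,"ay": 0,"az": 0,"x": 0,"y": 0,"z": 0,"claw": 0.6}
    - {"ax": 0,"ay": 0,"az": 0,"x": 0,"y": 0,"z": 0,"claw": 0.6}

```text
time_s: 2.92
tool_pos: [0.5754, -0.3198, 0.1666]
eef_rot: [0.0, 1.0, 0.002, -0.002]
force: [0.6, 0.2, 1.6]
grip_width: 0.598
grasp_force: 0.0
```

```bash
cat >> h.py <<'E'
def ringmask(c,zlo=.0025,zhi=.02):
    P=cloud(c);m=((P[...,2]>zlo)&(P[...,2]<zhi)).astype(np.uint8)*255
    return cv2.morphologyEx(m,cv2.MORPH_CLOSE,np.ones((3,3)))
E
python3 - <<'E'
from h import *
o=arm.get_obs();print(o["tool_pos"],o["eef_rot"],o["grip_width"])
c=snap("wrist");np.save("w2.npy",c,allow_pickle=True)
t=snap("top")
g=cv2.cvtColor(c["color"],6);P=cloud(c);m=ringmask(c)
cv2.imwrite("pics/w2.png",np.hstack([c["color"][:,100:400],cv2.cvtColor(m,8)[:,100:400]]))
cs,h=cv2.findContours(m,cv2.RETR_CCOMP,cv2.CHAIN_APPROX_NONE)
for k in cs:
    if cv2.contourArea(k)>800:
        q=onplane(c,k[:,0,0],k[:,0,1],.006)
        (x,y),r=cv2.minEnclosingCircle((q[:,:2]*1000).astype(np.float32));print(cv2.contourArea(k),k[:,0].mean(0),x,y,r)
E
```

```text
[ 0.57542062 -0.31983604  0.16657434] [ 3.73302894e-04  9.99996185e-01  1.79967439e-03 -2.06204808e-03] 0.5975552573867458
6822.5 [220.98892989 178.55350554] 582.1043090820312 -348.8892822265625 45.75870895385742
2541.0 [220.16666667 179.35802469] 581.6959838867188 -350.0201110839844 27.460155487060547
3899.0 [345.67213115  32.32786885] 443.83782958984375 -243.32676696777344 48.59401321411133
```

View pics/w2.png

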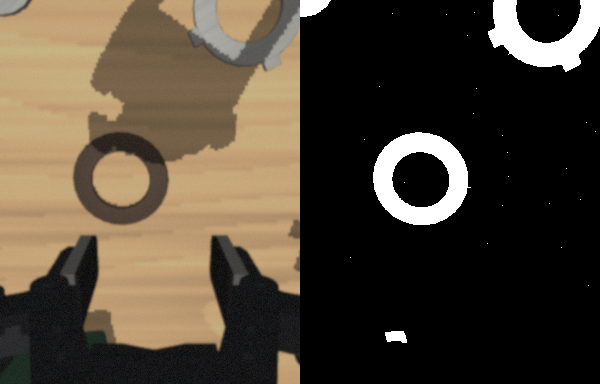

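Groove angle ≈ 37° (mod 90). Picture: lining ring centred at pixel (221,179) → (0.582, −0.349), radius 45.8 mm, matching 45; the plate is at upper right.

Request:
step_arm:
  squeeze: 40
  steps:
    - {"ax": 0,"ay": 0,"az": 0,"x": -6.6,"y": 6.8,"z": 30,"claw": 0.45}
    - {"ax": 0,"ay": 0,"az": 0,"x": 0,"y": 0,"z": 38,"claw": 0.45}
    - {"ax": 0,"ay": 0,"az": 0,"x": 0,"y": 0,"z": 38,"claw": 0.45}
    - {"ax": 0,"ay": 0,"az": 0,"x": 0,"y": 0,"z": 30,"claw": 0.45}
    - {"ax": 0,"ay": 0,"az": 0,"x": 0,"y": 0,"z": 15,"claw": 0.45}
    - {"ax": 0,"ay": 0,"az": 0,"x": 0,"y": 0,"z": 0,"claw": 0.45}
    - {"ax": 0,"ay": 0,"az": 0,"x": 0,"y": 0,"z": 0,"claw": 0.45}

```text
time_s: 3.6
tool_pos: [0.584, -0.3138, 0.0181]
eef_rot: [-0.0, 1.0, 0.0, 0.0]
force: [0.0, -0.2, 1.3]
grip_width: 0.45
grasp_force: 0.0
```

Request:
step_arm:
  squeeze: 40
  steps:
    - {"ax": 0,"ay": 0,"az": 0,"x": 2,"y": 1,"z": 10,"claw": 0.45}
    - {"ax": 0,"ay": 0,"az": 0,"x": 0,"y": 0,"z": 5.5,"claw": 0.45}
    - {"ax": 0,"ay": 0,"az": 0,"x": 0,"y": 0,"z": 0,"claw": 0.3}
    - {"ax": 0,"ay": 0,"az": 0,"x": 0,"y": 0,"z": 0,"claw": 0.0}
    - {"ax": 0,"ay": 0,"az": 0,"x": 0,"y": 0,"z": 0,"claw": 0.0}
    - {"ax": 0,"ay": 0,"az": 0,"x": 0,"y": 0,"z": 0,"claw": 0.0}
    - {"ax": 0,"ay": 0,"az": 0,"x": 0,"y": 0,"z": 0,"claw": 0.0}

```text
time_s: 4.18
tool_pos: [0.5816, -0.314, 0.0026]
eef_rot: [0.001, 1.0, -0.0, 0.0]
force: [-1.4, 1.6, 4.9]
grip_width: 0.187
grasp_force: 38.3
```

Request:
step_arm:
  steps:
    - {"ax": 0,"ay": 0,"az": 0,"x": 0,"y": 0,"z": -20,"claw": 0}
    - {"ax": 0,"ay": 0,"az": 0,"x": 0,"y": 0,"z": -40,"claw": 0}
    - {"ax": 0,"ay": 0,"az": 0,"x": 0,"y": 0,"z": -40,"claw": 0}
    - {"ax": 0,"ay": 0,"az": 0,"x": 0,"y": 0,"z": -40,"claw": 0}
    - {"ax": 0,"ay": 0,"az": 0,"x": 0,"y": 0,"z": -30,"claw": 0}
    - {"ax": 0,"ay": 0,"az": 0,"x": 4,"y": 35,"z": 0,"claw": 0}
    - {"ax": 0,"ay": 0,"az": 0,"x": 4,"y": 35,"z": 0,"claw": 0}
    - {"ax": 0,"ay": 0,"az": 0,"x": 4,"y": 35,"z": 0,"claw": 0}
    - {"ax": 0,"ay": 0,"az": 0,"x": 4,"y": 35,"z": 0,"claw": 0}
    - {"ax": 0,"ay": 0,"az": 0,"x": 4,"y": 35,"z": 0,"claw": 0}
    - {"ax": 0,"ay": 0,"az": 0,"x": 4,"y": 35,"z": 0,"claw": 0}
    - {"ax": 0,"ay": 0,"az": 0,"x": 4,"y": 35,"z": 0,"claw": 0}
    - {"ax": 0,"ay": 0,"az": 0,"x": 4,"y": 35,"z": 0,"claw": 0}
    - {"ax": 0,"ay": 0,"az": 0,"x": 4,"y": 35,"z": 0,"claw": 0}
    - {"ax": 0,"ay": 0,"az": 0,"x": 4,"y": 35,"z": 0,"claw": 0}
    - {"ax": 0,"ay": 0,"az": 0,"x": 2,"y": 5,"z": 0,"claw": 0}
    - {"ax": 0,"ay": 0,"az": 0,"x": 0,"y": 0,"z": 0,"claw": 0}
    - {"ax": 0,"ay": 0,"az": 0,"x": 0,"y": 0,"z": 0,"claw": 0}

```text
time_s: 5.68
tool_pos: [0.5398, 0.0409, 0.1719]
eef_rot: [-0.0, 1.0, -0.0, 0.0]
force: [0.1, 0.1, -0.7]
grip_width: 0.189
grasp_force: 38.2
```

```bash
python3 - <<'E'
from h import *
o=arm.get_obs();print(o["tool_pos"],o["grip_width"],o["grasp_force"])
c=snap("wrist")
P=cloud(c);z0=o["tool_pos"][2];print("z0",z0)
m=((P[...,2]>z0-.012)&(P[...,2]<z0+.012)).astype(np.uint8)*255
cv2.imwrite("pics/w3.png",np.hstack([c["color"][:,100:400],cv2.cvtColor(m,8)[:,100:400]]))
Q=P[m>0];print(len(Q),np.percentile(Q,[1,50,99],axis=0).round(4))
cs,h=cv2.findContours(m,cv2.RETR_CCOMP,cv2.CHAIN_APPROX_NONE)
for k in cs:
    if cv2.contourArea(k)>800:
        q=onplane(c,k[:,0,0],k[:,0,1],z0+.003)
        (x,y),r=cv2.minEnclosingCircle((q[:,:2]*1000).astype(np.float32));print(cv2.contourArea(k),k[:,0].mean(0),x,y,r)
E
```

```text
[0.53976251 0.04093846 0.17187064] 0.1885207207411017 38.1764356705753
z0 0.17187063941301695
13753 [[ 0.4973 -0.0366  0.1719]
 [ 0.5227  0.0092  0.175 ]
 [ 0.5695  0.0516  0.182 ]]
13297.5 [184.91834003 231.14725569] 540.696533203125 9.208515167236328 47.82296371459961
```

View pics/w3.png

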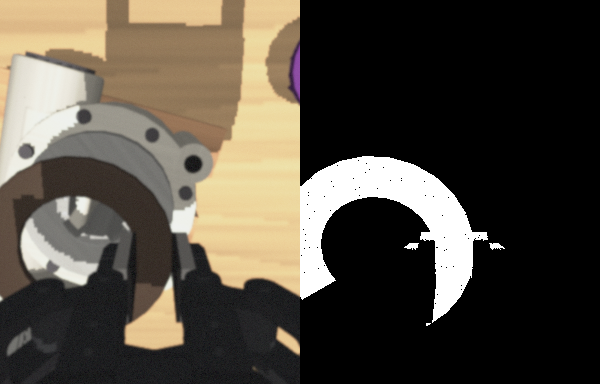

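The ring is held by its wall, the fingers at (230,250) and the hub visible beneath. Fit its outline precisely.

```bash
cat >> h.py <<'E'
from scipy.optimize import least_squares
def held(c,z0,lo,hi,r,dark=None):
    """circle (fixed radius r) fitted to the outer edge pixels of a horizontal disc with top at z0"""
    P=cloud(c);m=((P[...,2]>z0-lo)&(P[...,2]<z0+hi)).astype(np.uint8)
    m=cv2.morphologyEx(m,cv2.MORPH_OPEN,np.ones((7,7)))
    k=max(cv2.findContours(m,cv2.RETR_EXTERNAL,cv2.CHAIN_APPROX_NONE)[0],key=cv2.contourArea)[:,0]
    k=k[(k[:,0]>3)&(k[:,0]<508)&(k[:,1]<380)]
    q=onplane(c,k[:,0],k[:,1],z0)[:,:2]
    f=least_squares(lambda p:np.hypot(*(q-p[:2]).T)-r,np.r_[q.mean(0)],loss="soft_l1",f_scale=.0007)
    e=np.abs(f.fun);return f.x,len(q),(e<.0015).sum(),P[m>0]
E
python3 - <<'E'
from h import *
z=arm.get_obs()["tool_pos"][2]
c=snap("wrist");x,n,g,Q=held(c,z+.003,.004,.004,.045);print(x,n,g)
A=np.c_[Q[:,:2]-x,np.ones(len(Q))];print(np.linalg.lstsq(A,Q[:,2],rcond=None)[0])
print(arm.get_obs()["tool_pos"])
E
```

```text
[0.54179804 0.00511793] 770 383
[0.00818152 0.00266303 0.17507402]
[0.54007488 0.03985163 0.17183222]
```

Request:
step_arm:
  steps:
    - {"ax": 0,"ay": 0,"az": 0,"x": 2.5,"y": 0.3,"z": 20,"claw": 0}
    - {"ax": 0,"ay": 0,"az": 0,"x": 0,"y": 0,"z": 18,"claw": 0}
    - {"ax": 0,"ay": 0,"az": 0,"x": 0,"y": 0,"z": 8,"claw": 0}
    - {"ax": 0,"ay": 0,"az": 0,"x": 0,"y": 0,"z": 4,"claw": 0}
    - {"ax": 0,"ay": 0,"az": 0,"x": 0,"y": 0,"z": 0,"claw": 0}
    - {"ax": 0,"ay": 0,"az": 0,"x": 0,"y": 0,"z": 0,"claw": 0}

```text
time_s: 6.28
tool_pos: [0.5379, 0.0407, 0.1221]
eef_rot: [0.001, 1.0, -0.0, 0.0]
force: [0.0, -0.3, -0.8]
grip_width: 0.187
grasp_force: 38.2
```

Request:
step_arm:
  steps:
    - {"ax": 0,"ay": 0,"az": 0,"x": 0,"y": 0,"z": 1,"claw": 0}
    - {"ax": 0,"ay": 0,"az": 0,"x": 0,"y": 0,"z": 0.5,"claw": 0}
    - {"ax": 0,"ay": 0,"az": 0,"x": 0,"y": 0,"z": 0,"claw": 0.4}
    - {"ax": 0,"ay": 0,"az": 0,"x": 0,"y": 0,"z": 0,"claw": 0.4}
    - {"ax": 0,"ay": 0,"az": 0,"x": 0,"y": 0,"z": 0,"claw": 0.4}
    - {"ax": 0,"ay": 0,"az": 0,"x": 0,"y": 0,"z": -10,"claw": 0.4}
    - {"ax": 0,"ay": 0,"az": 0,"x": 0,"y": 0,"z": -35,"claw": 0.4}
    - {"ax": 0,"ay": 0,"az": 0,"x": 0,"y": 0,"z": -40,"claw": 0.4}
    - {"ax": 0,"ay": 0,"az": 0,"x": 0,"y": 0,"z": -20,"claw": 0.4}
    - {"ax": 0,"ay": 0,"az": 0,"x": 0,"y": 0,"z": 0,"claw": 0.4}
    - {"ax": 0,"ay": 0,"az": 0,"x": 0,"y": 0,"z": 0,"claw": 0.4}

```text
time_s: 7.2
tool_pos: [0.5383, 0.0415, 0.2277]
eef_rot: [0.0, 1.0, -0.0, 0.002]
force: [0.3, -0.1, -0.9]
grip_width: 0.401
grasp_force: 0.0
```

```bash
python3 - <<'E'
from h import *
print(arm.get_obs()["tool_pos"])
c=snap("wrist");x,n,g,Q=held(c,.124,.003,.003,.045);print(x,n,g)
A=np.c_[Q[:,:2]-x,np.ones(len(Q))];print(np.linalg.lstsq(A,Q[:,2],rcond=None)[0])
E
```

```text
[0.53830356 0.04151654 0.2276935 ]
[0.53818898 0.00618178] 365 256
[-0.0034808  -0.00422174  0.12373424]
```

Request:
step_arm:
  steps:
    - {"ax": 0,"ay": 0,"az": 0,"x": 13.5,"y": -33,"z": 0,"claw": 0.6}
    - {"ax": 0,"ay": 0,"az": 0,"x": 13.5,"y": -33,"z": 0,"claw": 0.6}
    - {"ax": 0,"ay": 0,"az": 0,"x": 13.5,"y": -33,"z": 0,"claw": 0.6}
    - {"ax": 0,"ay": 0,"az": 0,"x": 13.5,"y": -33,"z": 10,"claw": 0.6}
    - {"ax": 0,"ay": 0,"az": 0,"x": 13.5,"y": -33,"z": 10,"claw": 0.6}
    - {"ax": 0,"ay": 0,"az": 0,"x": 13.5,"y": -33,"z": 10,"claw": 0.6}
    - {"ax": 0,"ay": 0,"az": 0,"x": 13.5,"y": -33,"z": 15,"claw": 0.6}
    - {"ax": 0,"ay": 0,"az": 0,"x": 13.5,"y": -31,"z": 15,"claw": 0.6}
    - {"ax": 0,"ay": 0,"az": 0,"x": 0,"y": 0,"z": 0,"claw": 0.6}
    - {"ax": 0,"ay": 0,"az": 0,"x": 0,"y": 0,"z": 0,"claw": 0.6}

```text
time_s: 8.08
tool_pos: [0.4264, -0.2208, 0.163]
eef_rot: [0.002, 1.0, 0.002, -0.002]
force: [0.8, -0.4, -0.0]
grip_width: 0.597
grasp_force: 0.0
```

```bash
python3 - <<'E'
from h import *
print(arm.get_obs()["tool_pos"],arm.get_obs()["joint_pos"])
c=snap("wrist");m=ringmask(c);cv2.imwrite("pics/w4.png",np.hstack([c["color"][:,100:400],cv2.cvtColor(m,8)[:,100:400]]))
cs,h=cv2.findContours(m,cv2.RETR_CCOMP,cv2.CHAIN_APPROX_NONE)
big=[k for k in cs if cv2.contourArea(k)>1200]
for k in big:
    q=onplane(c,k[:,0,0],k[:,0,1],.007)
    (x,y),r=cv2.minEnclosingCircle((q[:,:2]*1000).astype(np.float32));print(cv2.contourArea(k),k[:,0].mean(0),x,y,r)
k=max(big,key=cv2.contourArea);q=onplane(c,k[:,0,0],k[:,0,1],.007)[:,:2]*1000
f=least_squares(lambda p:np.hypot(*(q-p).T)-46,q.mean(0),loss="soft_l1",f_scale=.7).x
d=q-f;r=np.hypot(*d.T);s=(r>50)&(r<55);a=np.arctan2(d[s,1],d[s,0])
print(f,np.degrees(np.angle(np.exp(4j*a).sum())/4),abs(np.exp(4j*a).mean()),r.max())
E
```

```text
[ 0.42643306 -0.22076227  0.16300539] [-5.65866654e-01  2.46309392e-01  1.79125342e+00  2.41413692e-04
  1.10997142e+00 -2.13181189e+00]
7768.0 [230.86890244 181.94207317] 435.67095947265625 -240.8712921142578 53.100135803222656
2570.5 [231.23636364 183.23636364] 434.97015380859375 -240.65086364746094 27.48874282836914
1719.5 [ 18.20276498 159.55299539] 411.1800842285156 -441.1343078613281 32.56342315673828
3863.5 [51.89817232 83.37075718] 351.36517333984375 -395.0688781738281 70.04268646240234
[ 435.40697274 -240.8594656 ] 28.105725183629783 0.9258287023104657 53.262260102870876
```

View pics/w4.png

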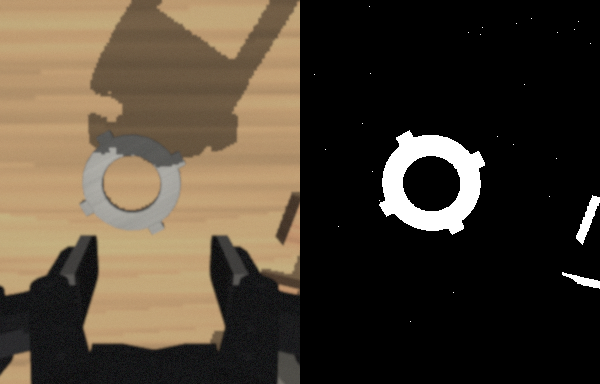

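Plate: centre pixel (231,182) → (0.435, −0.241), reach 53.1 mm (must be 53), lugs at 28° (mod 90), so the +Y rim is lug-free for the grip.

Request:
step_arm:
  squeeze: 90
  steps:
    - {"ax": 0,"ay": 0,"az": 0,"x": -8.9,"y": 16.5,"z": 30,"claw": 0.48}
    - {"ax": 0,"ay": 0,"az": 0,"x": 0,"y": 0,"z": 38,"claw": 0.48}
    - {"ax": 0,"ay": 0,"az": 0,"x": 0,"y": 0,"z": 38,"claw": 0.48}
    - {"ax": 0,"ay": 0,"az": 0,"x": 0,"y": 0,"z": 25,"claw": 0.48}
    - {"ax": 0,"ay": 0,"az": 0,"x": 0,"y": 0,"z": 12,"claw": 0.48}
    - {"ax": 0,"ay": 0,"az": 0,"x": 0,"y": 0,"z": 0,"claw": 0.48}
    - {"ax": 0,"ay": 0,"az": 0,"x": 0,"y": 0,"z": 0,"claw": 0.48}

```text
time_s: 8.72
tool_pos: [0.438, -0.2025, 0.0219]
eef_rot: [-0.001, 1.0, 0.001, -0.001]
force: [1.0, -0.4, 0.2]
grip_width: 0.482
grasp_force: 0.0
```

Request:
step_arm:
  squeeze: 90
  steps:
    - {"ax": 0,"ay": 0,"az": 0,"x": 2,"y": -1.5,"z": 12,"claw": 0.48}
    - {"ax": 0,"ay": 0,"az": 0,"x": 0,"y": 0,"z": 7,"claw": 0.48}
    - {"ax": 0,"ay": 0,"az": 0,"x": 0,"y": 0,"z": 0,"claw": 0.3}
    - {"ax": 0,"ay": 0,"az": 0,"x": 0,"y": 0,"z": 0,"claw": 0.0}
    - {"ax": 0,"ay": 0,"az": 0,"x": 0,"y": 0,"z": 0,"claw": 0.0}
    - {"ax": 0,"ay": 0,"az": 0,"x": 0,"y": 0,"z": 0,"claw": 0.0}
    - {"ax": 0,"ay": 0,"az": 0,"x": 0,"y": 0,"z": 0,"claw": 0.0}

```text
time_s: 9.3
tool_pos: [0.4362, -0.2053, 0.0044]
eef_rot: [0.001, 1.0, -0.0, 0.001]
force: [-0.6, 2.1, 6.8]
grip_width: 0.162
grasp_force: 87.2
```

Request:
step_arm:
  steps:
    - {"ax": 0,"ay": 0,"az": 0,"x": 0,"y": 0,"z": -15,"claw": 0}
    - {"ax": 0,"ay": 0,"az": 0,"x": 0,"y": 0,"z": -35,"claw": 0}
    - {"ax": 0,"ay": 0,"az": 0,"x": 0,"y": 0,"z": -40,"claw": 0}
    - {"ax": 0,"ay": 0,"az": 0,"x": 0,"y": 0,"z": -40,"claw": 0}
    - {"ax": 0,"ay": 0,"az": 0,"x": 0,"y": 0,"z": -40,"claw": 0}
    - {"ax": 0,"ay": 0,"az": 0,"x": -12,"y": 30,"z": 0,"claw": 0}
    - {"ax": 0,"ay": 0,"az": 0,"x": -13,"y": 31,"z": 0,"claw": 0}
    - {"ax": 0,"ay": 0,"az": 0,"x": -13,"y": 31,"z": 0,"claw": 0}
    - {"ax": 0,"ay": 0,"az": 0,"x": -13,"y": 31,"z": 0,"claw": 0}
    - {"ax": 0,"ay": 0,"az": 0,"x": -13,"y": 31,"z": 0,"claw": 0}
    - {"ax": 0,"ay": 0,"az": 0,"x": -13,"y": 31,"z": 0,"claw": 0}
    - {"ax": 0,"ay": 0,"az": 0,"x": -13,"y": 31,"z": 0,"claw": 0}
    - {"ax": 0,"ay": 0,"az": 0,"x": -13,"y": 31,"z": 0,"claw": 0}
    - {"ax": 0,"ay": 0,"az": 0,"x": 0,"y": 0,"z": 0,"claw": 0}
    - {"ax": 0,"ay": 0,"az": 0,"x": 0,"y": 0,"z": 0,"claw": 0}

```text
time_s: 10.55
tool_pos: [0.5393, 0.0431, 0.1733]
eef_rot: [-0.001, 1.0, -0.0, 0.0]
force: [-0.1, -0.7, -1.9]
grip_width: 0.161
grasp_force: 87.0
```

```bash
python3 - <<'E'
from h import *
o=arm.get_obs();z=o["tool_pos"][2]
c=snap("wrist");x,n,g,Q=held(c,z+.003,.006,.005,.046);print(x,n,g)
A=np.c_[Q[:,:2]-x,np.ones(len(Q))];print(np.linalg.lstsq(A,Q[:,2],rcond=None)[0])
print(o["tool_pos"],o["grip_width"],o["grasp_force"],o["force"])
cv2.imwrite("pics/w5.png",c["color"])
E
```

```text
[0.5396893  0.00821125] 903 244
[-0.00538915  0.0156342   0.17514326]
[0.5393187  0.04306324 0.17326883] 0.161479530800726 87.00835532701603 [-0.13247999 -0.69808079 -1.91936347]
```

View pics/w5.png

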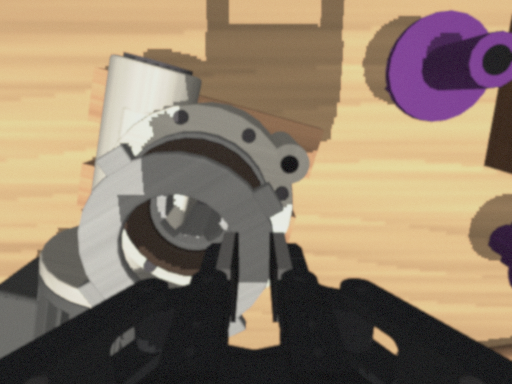

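The plate is held level over the hub, lining visible beneath at (190,190), concentric enough.

Request:
step_arm:
  steps:
    - {"ax": 0,"ay": 0,"az": 0,"x": 0.7,"y": -2,"z": 18,"claw": 0}
    - {"ax": 0,"ay": 0,"az": 0,"x": 0,"y": 0,"z": 15,"claw": 0}
    - {"ax": 0,"ay": 0,"az": 0,"x": 0,"y": 0,"z": 6,"claw": 0}
    - {"ax": 0,"ay": 0,"az": 0,"x": 0,"y": 0,"z": 3,"claw": 0}
    - {"ax": 0,"ay": 0,"az": 0,"x": 0,"y": 0,"z": 1,"claw": 0}
    - {"ax": 0,"ay": 0,"az": 0,"x": 0,"y": 0,"z": 0,"claw": 0}
    - {"ax": 0,"ay": 0,"az": 0,"x": 0,"y": 0,"z": 0,"claw": 0}

```text
time_s: 11.18
tool_pos: [0.5389, 0.039, 0.131]
eef_rot: [0.001, 1.0, -0.0, 0.001]
force: [-0.5, -0.4, -2.2]
grip_width: 0.159
grasp_force: 87.0
```

Request:
step_arm:
  steps:
    - {"ax": 0,"ay": 0,"az": 0,"x": 0,"y": 2,"z": 0,"claw": 0}
    - {"ax": 0,"ay": 0,"az": 0,"x": 0,"y": 0,"z": 1,"claw": 0}
    - {"ax": 0,"ay": 0,"az": 0,"x": 0,"y": 0,"z": 1,"claw": 0}
    - {"ax": 0,"ay": 0,"az": 0,"x": 0,"y": 0,"z": 0,"claw": 0}

```text
time_s: 11.52
tool_pos: [0.5387, 0.0416, 0.1286]
eef_rot: [0.0, 1.0, 0.0, 0.0]
force: [0.3, 0.1, -0.7]
grip_width: 0.162
grasp_force: 87.9
```

Request:
step_arm:
  steps:
    - {"ax": 0,"ay": 0,"az": 0,"x": 0,"y": 0,"z": 0.5,"claw": 0}
    - {"ax": 0,"ay": 0,"az": 0,"x": 0,"y": 0,"z": 0,"claw": 0.42}
    - {"ax": 0,"ay": 0,"az": 0,"x": 0,"y": 0,"z": 0,"claw": 0.42}
    - {"ax": 0,"ay": 0,"az": 0,"x": 0,"y": 0,"z": 0,"claw": 0.42}
    - {"ax": 0,"ay": 0,"az": 0,"x": 0,"y": 0,"z": -10,"claw": 0.42}
    - {"ax": 0,"ay": 0,"az": 0,"x": 0,"y": 0,"z": -35,"claw": 0.42}
    - {"ax": 0,"ay": 0,"az": 0,"x": 0,"y": 0,"z": -40,"claw": 0.42}
    - {"ax": 0,"ay": 0,"az": 0,"x": 0,"y": 0,"z": -15,"claw": 0.42}
    - {"ax": 0,"ay": 0,"az": 0,"x": 0,"y": 0,"z": 0,"claw": 0.42}
    - {"ax": 0,"ay": 0,"az": 0,"x": 0,"y": 0,"z": 0,"claw": 0.42}

```text
time_s: 12.35
tool_pos: [0.5391, 0.0414, 0.2295]
eef_rot: [0.0, 1.0, -0.0, 0.002]
force: [-0.5, -0.4, -0.1]
grip_width: 0.419
grasp_force: 0.0
```

```bash
python3 - <<'E'
from h import *
print(arm.get_obs()["tool_pos"])
c=snap("wrist");x,n,g,Q=held(c,.131,.003,.003,.046);print(x,n,g)
A=np.c_[Q[:,:2]-x,np.ones(len(Q))];print(np.linalg.lstsq(A,Q[:,2],rcond=None)[0])
P=cloud(c);m=(abs(P[...,2]-.131)<.003).astype(np.uint8)
cs,h=cv2.findContours(m,cv2.RETR_CCOMP,cv2.CHAIN_APPROX_NONE)
for k in cs:
  if cv2.contourArea(k)>800:
    q=onplane(c,k[:,0,0],k[:,0,1],.131);print(cv2.minEnclosingCircle((q[:,:2]*1000).astype(np.float32)))
# lining outside still visible?
m2=(P[...,2]>.1215)&(P[...,2]<.1265);Q=P[m2];print(m2.sum(),np.hypot(*(Q[:,:2]-[.539,.0054]).T).round(4)[:0])
E
```

```text
[0.53912184 0.04136854 0.22953625]
[0.53808284 0.00637409] 686 195
[0.00085097 0.00030532 0.13095061]
((539.2646484375, 5.979346752166748), 53.075904846191406)
((538.9534301757812, 6.034694194793701), 27.476551055908203)
2019 []
```

Request:
step_arm:
  steps:
    - {"ax": 0,"ay": 0,"az": 0,"x": 8,"y": 30,"z": -5,"claw": 0.8}
    - {"ax": 0,"ay": 0,"az": 0,"x": 8,"y": 30,"z": -5,"claw": 0.8}
    - {"ax": 0,"ay": 0,"az": 0,"x": 8,"y": 30,"z": -5,"claw": 0.8}
    - {"ax": 0,"ay": 0,"az": 0,"x": 8,"y": 30,"z": -5,"claw": 0.8}
    - {"ax": 0,"ay": 0,"az": 0,"x": 8,"y": 30,"z": -5,"claw": 0.8}
    - {"ax": 0,"ay": 0,"az": 0,"x": 8,"y": 30,"z": -5,"claw": 0.8}
    - {"ax": 0,"ay": 0,"az": 0,"x": 8,"y": 30,"z": 0,"claw": 0.8}
    - {"ax": 0,"ay": 0,"az": 0,"x": 7,"y": 29,"z": 0,"claw": 0.8}
    - {"ax": 0,"ay": 0,"az": 0,"x": 0,"y": 0,"z": 0,"claw": 0.8}
    - {"ax": 0,"ay": 0,"az": 0,"x": 0,"y": 0,"z": 0,"claw": 0.8}

```text
time_s: 13.23
tool_pos: [0.4739, 0.2812, 0.2557]
eef_rot: [-0.001, 1.0, -0.001, -0.002]
force: [0.7, -0.3, -0.3]
grip_width: 0.801
grasp_force: 0.0
```

```bash
python3 - <<'E'
from h import *
o=arm.get_obs();print(o["tool_pos"],o["joint_pos"])
c=snap("wrist");np.save("w6.npy",c,allow_pickle=True);P=cloud(c)
for z in(.155,.178,.1,.12):
  m=(abs(P[...,2]-z)<.004).astype(np.uint8);m=cv2.morphologyEx(m,cv2.MORPH_OPEN,np.ones((3,3)))
  for k in cv2.findContours(m,cv2.RETR_EXTERNAL,cv2.CHAIN_APPROX_NONE)[0]:
    if cv2.contourArea(k)>150:
      q=onplane(c,k[:,0,0],k[:,0,1],z);print(z,k[:,0].mean(0).round(),c["color"][tuple(k[:,0].mean(0).astype(int)[::-1])],cv2.minEnclosingCircle((q[:,:2]*1000).astype(np.float32)))
cv2.imwrite("pics/w6.png",c["color"])
E
```

```text
[0.47392357 0.28122104 0.25573252] [ 4.59059360e-01  2.57687478e-01  1.51475392e+00 -2.52153871e-04
  1.37339983e+00 -1.11409330e+00]
0.155 [285. 202.] [40 41 45] ((483.435546875, 305.40087890625), 14.990211486816406)
0.178 [292.  61.] [55 52 55] ((384.29937744140625, 304.51617431640625), 11.953424453735352)
0.1 [ 34. 247.] [154 166 166] ((547.9786376953125, 65.47315979003906), 23.55369758605957)
0.1 [493. 203.] [163 170 171] ((503.106201171875, 505.46368408203125), 17.983755111694336)
0.1 [280. 184.] [73 71 74] ((483.8799743652344, 305.37945556640625), 36.979881286621094)
0.12 [269. 314.] [34 32 36] ((608.1461181640625, 296.44146728515625), 16.52824592590332)
0.12 [  2. 255.] [68 70 71] ((546.0551147460938, 49.263893127441406), 21.676218032836914)
0.12 [423. 171.] [34 33 35] ((466.1208190917969, 425.4058532714844), 16.094417572021484)
0.12 [128. 153.] [40 39 41] ((451.69866943359375, 175.49896240234375), 15.652877807617188)
```

View pics/w6.png

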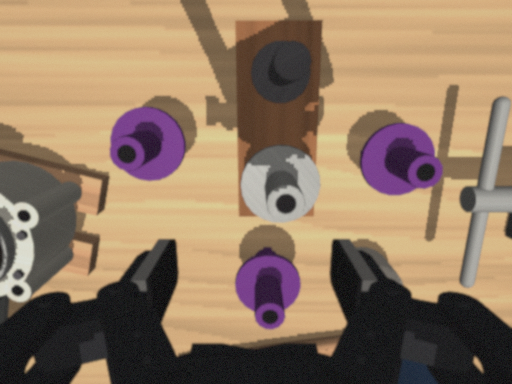

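Light-grey stub at pixel (285,202) → (0.4835, 0.3054), radius 15.0 mm at z 0.155, as it must be. The idler is dark at (290,61) and the purple decoys are clear.

Request:
step_arm:
  squeeze: 110
  steps:
    - {"ax": 0,"ay": 0,"az": 0,"x": -9.6,"y": 24,"z": 20,"claw": 0.8}
    - {"ax": 0,"ay": 0,"az": 0,"x": 0,"y": 0,"z": 30,"claw": 0.8}
    - {"ax": 0,"ay": 0,"az": 0,"x": 0,"y": 0,"z": 30,"claw": 0.8}
    - {"ax": 0,"ay": 0,"az": 0,"x": 0,"y": 0,"z": 0,"claw": 0.8}
    - {"ax": 0,"ay": 0,"az": 0,"x": 0,"y": 0,"z": 0,"claw": 0.8}

```text
time_s: 13.7
tool_pos: [0.4838, 0.3022, 0.1757]
eef_rot: [0.001, 1.0, -0.002, -0.003]
force: [1.1, 0.7, 0.1]
grip_width: 0.801
grasp_force: 0.0
```

Request:
step_arm:
  squeeze: 110
  steps:
    - {"ax": 0,"ay": 0,"az": 0,"x": 0,"y": 2,"z": 30,"claw": 0.8}
    - {"ax": 0,"ay": 0,"az": 0,"x": 0,"y": 0,"z": 25,"claw": 0.8}
    - {"ax": 0,"ay": 0,"az": 0,"x": 0,"y": 0,"z": 8,"claw": 0.8}
    - {"ax": 0,"ay": 0,"az": 0,"x": 0,"y": 0,"z": 0,"claw": 0.55}
    - {"ax": 0,"ay": 0,"az": 0,"x": 0,"y": 0,"z": 0,"claw": 0.3}
    - {"ax": 0,"ay": 0,"az": 0,"x": 0,"y": 0,"z": 0,"claw": 0}
    - {"ax": 0,"ay": 0,"az": 0,"x": 0,"y": 0,"z": 0,"claw": 0}
    - {"ax": 0,"ay": 0,"az": 0,"x": 0,"y": 0,"z": 0,"claw": 0}
    - {"ax": 0,"ay": 0,"az": 0,"x": 0,"y": 0,"z": 0,"claw": 0}

```text
time_s: 14.45
tool_pos: [0.4867, 0.3067, 0.1172]
eef_rot: [0.0, 1.0, 0.001, 0.002]
force: [0.7, -3.4, 6.6]
grip_width: 0.327
grasp_force: 107.7
```

Request:
step_arm:
  steps:
    - {"ax": 0,"ay": 0,"az": 0,"x": 0,"y": 0,"z": -15,"claw": 0}
    - {"ax": 0,"ay": 0,"az": 0,"x": 0,"y": 0,"z": -30,"claw": 0}
    - {"ax": 0,"ay": 0,"az": 0,"x": 0,"y": 0,"z": -35,"claw": 0}
    - {"ax": 0,"ay": 0,"az": 0,"x": 0,"y": 0,"z": -35,"claw": 0}
    - {"ax": 0,"ay": 0,"az": 0,"x": 0,"y": 0,"z": -35,"claw": 0}
    - {"ax": 0,"ay": 0,"az": 0,"x": -6,"y": -33,"z": 0,"claw": 0}
    - {"ax": 0,"ay": 0,"az": 0,"x": -6,"y": -33,"z": 0,"claw": 0}
    - {"ax": 0,"ay": 0,"az": 0,"x": -6,"y": -33,"z": 0,"claw": 0}
    - {"ax": 0,"ay": 0,"az": 0,"x": -6,"y": -33,"z": 0,"claw": 0}
    - {"ax": 0,"ay": 0,"az": 0,"x": -6,"y": -33,"z": 0,"claw": 0}
    - {"ax": 0,"ay": 0,"az": 0,"x": -6,"y": -33,"z": 0,"claw": 0}
    - {"ax": 0,"ay": 0,"az": 0,"x": -6,"y": -33,"z": 0,"claw": 0}
    - {"ax": 0,"ay": 0,"az": 0,"x": -6,"y": -33,"z": 0,"claw": 0}
    - {"ax": 0,"ay": 0,"az": 0,"x": -6,"y": -33,"z": 0,"claw": 0}
    - {"ax": 0,"ay": 0,"az": 0,"x": 0,"y": -2,"z": 0,"claw": 0}
    - {"ax": 0,"ay": 0,"az": 0,"x": 0,"y": 0,"z": 0,"claw": 0}
    - {"ax": 0,"ay": 0,"az": 0,"x": 0,"y": 0,"z": 0,"claw": 0}

```text
time_s: 15.87
tool_pos: [0.5377, 0.0076, 0.2638]
eef_rot: [0.001, 1.0, 0.001, -0.001]
force: [-1.0, 0.4, -9.2]
grip_width: 0.329
grasp_force: 111.4
```

```bash
python3 - <<'E'
from h import *
o=arm.get_obs();z=o["tool_pos"][2]-.0172;print(o["tool_pos"],o["joint_pos"],o["grip_width"],o["force"],o["wrist_torque"])
c=snap("wrist")
x,n,g,Q=held(c,z,.004,.004,.037);print("flange",x,n,g,"tool-x",x-o["tool_pos"][:2])
A=np.c_[Q[:,:2]-x,np.ones(len(Q))];print(np.linalg.lstsq(A,Q[:,2],rcond=None)[0],z)
cv2.imwrite("pics/w7.png",c["color"])
E
```

```text
[0.53769641 0.00763944 0.26380546] [-6.52141053e-02  2.32364548e-01  1.52948243e+00  1.27172137e-03
  1.38271977e+00 -1.63412115e+00] 0.3288399873888863 [-1.0025252   0.41705944 -9.16085231] [ 0.07272563  0.01225474 -0.0290497 ]
flange [0.536623   0.00743222] 496 220 tool-x [-0.0010734  -0.00020722]
[-0.00133481 -0.00739627  0.24658013] 0.24660546100242975
```

View pics/w7.png

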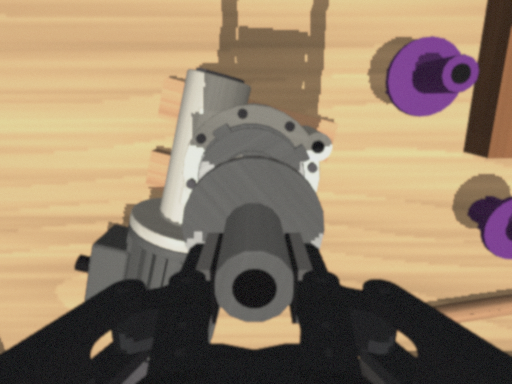

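The stub hangs upright, its flange at pixel (255,200) concentric over the plate to within about 2 mm.

Request:
step_arm:
  steps:
    - {"ax": 0,"ay": 0,"az": 0,"x": -2.4,"y": -1.7,"z": 20,"claw": 0}
    - {"ax": 0,"ay": 0,"az": 0,"x": 0,"y": 0,"z": 22,"claw": 0}
    - {"ax": 0,"ay": 0,"az": 0,"x": 0,"y": 0,"z": 10,"claw": 0}
    - {"ax": 0,"ay": 0,"az": 0,"x": 0,"y": 0,"z": 0,"claw": 0}
    - {"ax": 0,"ay": 0,"az": 0,"x": 0,"y": 0,"z": 0,"claw": 0}

```text
time_s: 16.33
tool_pos: [0.5404, 0.0068, 0.2123]
eef_rot: [-0.0, 1.0, 0.0, -0.001]
force: [0.0, 0.1, -8.4]
grip_width: 0.325
grasp_force: 111.3
```

Request:
step_arm:
  steps:
    - {"ax": 0,"ay": 0,"az": 0,"x": 0,"y": -1,"z": 7,"claw": 0}
    - {"ax": 0,"ay": 0,"az": 0,"x": 0,"y": 0,"z": 4,"claw": 0}
    - {"ax": 0,"ay": 0,"az": 0,"x": 0,"y": 0,"z": 4,"claw": 0}
    - {"ax": 0,"ay": 0,"az": 0,"x": 0,"y": 0,"z": 3,"claw": 0}
    - {"ax": 0,"ay": 0,"az": 0,"x": 0,"y": 0,"z": 3,"claw": 0}
    - {"ax": 0,"ay": 0,"az": 0,"x": 0,"y": 0,"z": 0,"claw": 0}

```text
time_s: 16.83
tool_pos: [0.5413, 0.005, 0.1914]
eef_rot: [0.001, 1.0, 0.0, -0.0]
force: [0.7, 1.2, -10.0]
grip_width: 0.328
grasp_force: 111.3
```

Request:
step_arm:
  steps:
    - {"ax": 0,"ay": 0,"az": 0,"x": 0.5,"y": 0.3,"z": 1.5,"claw": 0}
    - {"ax": 0,"ay": 0,"az": 0,"x": 0,"y": 0,"z": 1.5,"claw": 0}
    - {"ax": 0,"ay": 0,"az": 0,"x": 0,"y": 0,"z": 0,"claw": 0}

```text
time_s: 17.08
tool_pos: [0.5413, 0.0051, 0.1889]
eef_rot: [0.0, 1.0, 0.0, 0.001]
force: [1.2, 1.1, -8.6]
grip_width: 0.327
grasp_force: 111.6
```

Request:
step_arm:
  steps:
    - {"ax": 0,"ay": 0,"az": 0,"x": 0,"y": 0,"z": 1,"claw": 0}
    - {"ax": 0,"ay": 0,"az": 0,"x": 0,"y": 0,"z": 1,"claw": 0}
    - {"ax": 0,"ay": 0,"az": 0,"x": 0,"y": 0,"z": 0,"claw": 0}

```text
time_s: 17.33
tool_pos: [0.5414, 0.0051, 0.1869]
eef_rot: [0.0, 1.0, 0.0, 0.001]
force: [2.6, 1.7, -7.9]
grip_width: 0.329
grasp_force: 111.6
```

Request:
step_arm:
  steps:
    - {"ax": 0,"ay": 0,"az": 0,"x": 0,"y": 0,"z": 1,"claw": 0}
    - {"ax": 0,"ay": 0,"az": 0,"x": 0,"y": 0,"z": 1,"claw": 0}
    - {"ax": 0,"ay": 0,"az": 0,"x": 0,"y": 0,"z": 0,"claw": 0}

```text
time_s: 17.58
tool_pos: [0.5413, 0.0051, 0.1848]
eef_rot: [0.0, 1.0, 0.0, 0.0]
force: [2.8, 1.2, -8.2]
grip_width: 0.328
grasp_force: 111.5
```

```bash
python3 - <<'E'
from h import *
o=arm.get_obs();c=snap("wrist");z=o["tool_pos"][2]-.0172
x,n,g,Q=held(c,z,.008,.008,.037);print("flange",x,n,g,np.median(Q[:,2]),z)
A=np.c_[Q[:,:2]-x,np.ones(len(Q))];print(np.linalg.lstsq(A,Q[:,2],rcond=None)[0])
E
```

```text
flange [0.5389618  0.00440907] 455 244 0.1675005224865726 0.16763399707118926
[ 0.0222505  -0.00801912  0.16784265]
```

The spline ends are 5 mm below the hub face already with no resistance: the splines have met the grooves. Continue down, watching force.

Request:
step_arm:
  steps:
    - {"ax": 0,"ay": 0,"az": 0,"x": -1,"y": 0,"z": 0,"claw": 0}
    - {"ax": 0,"ay": 0,"az": 0,"x": 0,"y": 0,"z": 2,"claw": 0}
    - {"ax": 0,"ay": 0,"az": 0,"x": 0,"y": 0,"z": 2,"claw": 0}
    - {"ax": 0,"ay": 0,"az": 0,"x": 0,"y": 0,"z": 2,"claw": 0}
    - {"ax": 0,"ay": 0,"az": 0,"x": 0,"y": 0,"z": 0,"claw": 0}

```text
time_s: 18.05
tool_pos: [0.5416, 0.005, 0.1782]
eef_rot: [0.0, 1.0, 0.0, -0.0]
force: [1.9, 0.7, -10.5]
grip_width: 0.326
grasp_force: 111.5
```

Request:
step_arm:
  steps:
    - {"ax": 0,"ay": 0,"az": 0,"x": -0.5,"y": 0,"z": 3,"claw": 0}
    - {"ax": 0,"ay": 0,"az": 0,"x": 0,"y": 0,"z": 3,"claw": 0}
    - {"ax": 0,"ay": 0,"az": 0,"x": 0,"y": 0,"z": 3,"claw": 0}
    - {"ax": 0,"ay": 0,"az": 0,"x": 0,"y": 0,"z": 3,"claw": 0}
    - {"ax": 0,"ay": 0,"az": 0,"x": 0,"y": 0,"z": 3,"claw": 0}
    - {"ax": 0,"ay": 0,"az": 0,"x": 0,"y": 0,"z": 0,"claw": 0}

```text
time_s: 18.55
tool_pos: [0.5418, 0.005, 0.1629]
eef_rot: [0.0, 1.0, 0.0, -0.001]
force: [-0.0, 1.0, -10.5]
grip_width: 0.33
grasp_force: 111.5
```

Home should be at TCP z ≈ 0.155; go until the weight is carried.

Request:
step_arm:
  steps:
    - {"ax": 0,"ay": 0,"az": 0,"x": 0,"y": 0,"z": 3,"claw": 0}
    - {"ax": 0,"ay": 0,"az": 0,"x": 0,"y": 0,"z": 2,"claw": 0}
    - {"ax": 0,"ay": 0,"az": 0,"x": 0,"y": 0,"z": 1.5,"claw": 0}
    - {"ax": 0,"ay": 0,"az": 0,"x": 0,"y": 0,"z": 1,"claw": 0}
    - {"ax": 0,"ay": 0,"az": 0,"x": 0,"y": 0,"z": 0,"claw": 0}

```text
time_s: 18.97
tool_pos: [0.542, 0.005, 0.156]
eef_rot: [0.0, 1.0, -0.0, -0.0]
force: [0.4, 0.4, -10.5]
grip_width: 0.325
grasp_force: 111.5
```

Request:
step_arm:
  steps:
    - {"ax": 0,"ay": 0,"az": 0,"x": 0,"y": 0,"z": 1,"claw": 0}
    - {"ax": 0,"ay": 0,"az": 0,"x": 0,"y": 0,"z": 1,"claw": 0}
    - {"ax": 0,"ay": 0,"az": 0,"x": 0,"y": 0,"z": 0,"claw": 0}

```text
time_s: 19.22
tool_pos: [0.5422, 0.0049, 0.1555]
eef_rot: [0.0, 1.0, -0.0, 0.0]
force: [-3.6, -1.0, 1.7]
grip_width: 0.324
grasp_force: 112.9
```

Contact at the predicted home height. Release, rise and check.

Request:
step_arm:
  steps:
    - {"ax": 0,"ay": 0,"az": 0,"x": 0,"y": 0,"z": 0,"claw": 0.8}
    - {"ax": 0,"ay": 0,"az": 0,"x": 0,"y": 0,"z": 0,"claw": 0.8}
    - {"ax": 0,"ay": 0,"az": 0,"x": 0,"y": 0,"z": 0,"claw": 0.8}
    - {"ax": 0,"ay": 0,"az": 0,"x": 0,"y": 0,"z": -10,"claw": 0.8}
    - {"ax": 0,"ay": 0,"az": 0,"x": 0,"y": 0,"z": -30,"claw": 0.8}
    - {"ax": 0,"ay": 0,"az": 0,"x": 0,"y": 0,"z": -40,"claw": 0.8}
    - {"ax": 0,"ay": 0,"az": 0,"x": 0,"y": 0,"z": -40,"claw": 0.8}
    - {"ax": 0,"ay": 0,"az": 0,"x": 0,"y": 0,"z": -20,"claw": 0.8}
    - {"ax": 0,"ay": 0,"az": 0,"x": 0,"y": 0,"z": 0,"claw": 0.8}
    - {"ax": 0,"ay": 0,"az": 0,"x": 0,"y": 0,"z": 0,"claw": 0.8}

```text
time_s: 20.05
tool_pos: [0.5436, 0.0049, 0.2969]
eef_rot: [0.0, 1.0, -0.0, 0.003]
force: [-0.8, 0.7, -0.0]
grip_width: 0.797
grasp_force: 0.0
```

```bash
python3 - <<'E'
from h import *
o=arm.get_obs();print(o["tool_pos"],o["grip_width"],o["force"])
c=snap("wrist")
for z,r in((.138,.037),(.193,.015)):
  x,n,g,Q=held(c,z,.003,.003,r)
  A=np.c_[Q[:,:2]-x,np.ones(len(Q))];print(z,x,n,g,np.linalg.lstsq(A,Q[:,2],rcond=None)[0])
P=cloud(c)
for z,r in((.131,.046),(.124,.045)):
  Q=P[abs(P[...,2]-z)<.003];d=Q[:,:2]-[.539,.0057];s=np.hypot(*d.T);s=s[(s>.03)&(s<.06)]
  print(z,len(s),np.percentile(s,[5,50,95]))
E
```

```text
[0.54361535 0.00487406 0.29687397] 0.797080653290673 [-0.81632129  0.72207709 -0.04809972]
0.138 [0.53996974 0.00429993] 322 161 [0.00203974 0.00130307 0.13801964]
0.193 [0.5390596  0.00465681] 115 98 [0.00871071 0.00057477 0.19304555]
0.131 2798 [0.03712254 0.04245279 0.05066521]
0.124 10 [0.04533599 0.04921374 0.05220161]
```

Flange top at 0.1380 and journal top at 0.1930, level: exactly home. Handing in.

```bash
python3 -c "
from station import arm
print(arm.close_job())"
```

```text
the job is handed in; nothing more can be done
None
```

The clutch is rebuilt and handed in: friction ring, then lugged plate, then the stub dropped fully home with its flange level on the plate, at about 20 s of the 72 s; I moved none of the other objects.

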